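Roll the drill core onto its display line

ROBOT

A 7-joint arm with a two-finger parallel gripper is mounted at the origin on a cart in front of the work surface, level with it; the furniture and walls round the work are solid. World frame = base frame: x ahead of the robot, y to its left, z up, the work surface at z = 0. Lengths are in m, angles in rad, forces in N, time in s.
With the tool pointing down it reaches from about 0.4 to 0.85 m from the base axis. Payload 10.4 kg.
Tool frame: the origin (TCP) lies on the front face of the gripper's body, between the roots of the fingers; the fingertips stand 73 mm ahead of it and the grasp point (between the pads) lies 54 mm ahead of it; z points along the fingers, y is the line along which they close (so a half turn about z gives the same grasp; the last joint's range is limited). The gripper opens to 85 mm and grips with 20 to 120 N. Pads are 22 mm wide; open, the fingers measure 114 mm over their backs; the gripper's body (76 mm by 85 mm) begins 54 mm behind the grasp point. The pads swing forward as they close: fully open they stand 13 mm farther back than shut.
Start: joints at [-1.291, 0.332, -0.065, 1.46, 0.022, 1.35, -0.088], TCP at [0.186, 0.597, 0.304] pointing down, gripper open.
Joint ranges: [-2.6, 2.6], [-0.5, 2.12], [-1.47, 1.34], [0.16, 2.42], [-1.27, 4.41], [0.06, 2.06], [-2.6, 2.6]. Speed limits (rad/s): [2.22, 2.22, 2.79, 2.79, 3.14, 3.14, 3.14].

INTERFACE

Orientations are given as a unit quaternion [x, y, z, w].
In Python, from workcell import manip gives the robot as it stands.
- The arm moves only by the tool jog_arm, never from a script. Its argument "deltas" is a list of rows, each a list of 4 numbers: the shift along the tool's x, y, z each as a share of 0.04 m, from -1 to 1, then the turn about the tool's z as a share of 4 degrees, from -1 to 1. A call has 1 to 5 rows; each row shifts and turns the commanded pose from where the row before left it, along the tool's axes as they then stand; what a row does not reach is not made up. A row lasts 1/12 s, in which the tool goes at most 41.7 mm and 7.16 degrees, less where a joint would pass 70% of its speed; a pose out of reach is approached as far as the arm can. A call with a number of a shift or a turn outside -1 to 1 is refused whole. A call with a gripper value outside its range is refused whole. "jaw" is the opening, from -1 (shut) to 1 (fully open), so that 0 is half open, set as the call begins (left out, the last holds). The fingers move at their own pace and stop on an object; "newtons" is the grip in N (left out, the last holds). Time passes only in rows, so rows that do not move let the fingers close. It gives the time, the measured TCP pose, the force, the opening and the grip force at its end, in the units of the state.
- manip.get_obs(): the state, without advancing time (a new reading comes with each control period).
- manip.read_camera(name): name is "scene" or "top" or "wrist"; returns a dict with "image" (420x560x3 uint8, red, green, blue), "fx", "fy", "cx", "cy" (pixels), "dist_coeffs" ([k1, k2, p1, p2, k3] as OpenCV has them; the pictures are not rectified), "rvec" (rotation vector, rad) and "tvec" (3), from world to camera coordinates, as OpenCV has them; the wrist camera has in their place "tool_from_camera" (4x4, takes a point from camera to tool coordinates, whose origin is the TCP and whose axes are the flange's). Camera axes: x right, y down, z forward; pixel columns grow to the right and rows downward; lengths in m; the calibration is good to about 2 mm. A picture is of the moment at which its call begins: read the wrist's pose just before it. There is no depth.
- manip.hand_in(): hands the job in; it is judged then, once.
Trained networks look in a picture, given as the dict that the camera call returned (one of the last four; its "shot" number tells which), for a name from the list of things; names that differ only in an ending like _2 or _b are one class to them, and where a whole thing is asked for, a point or a joint stands for the part that bears it (a point fixed in the world has none). Each returns a list of dicts, best first, with "p" (0 to 1); they miss things now and then, are a little off and sometimes report something else, mostly with a low value. They report only what shows in the picture. A call takes as long as a camera call. They do not tell look-alikes from the thing itself.
- manip.outline_of(picture, thing): "mask" (420x560 bool, what is visible of it) and "bbox" ([centre column, centre row, width, height] in pixels, round what is visible of it).
The state is a dict: "t": time; "joint_pos": joint angles; "qd": joint speeds; "joint_efforts": joint torques, N m; "position": TCP position; "tcp_rot": TCP orientation; "force": force on the tool from outside, world axes, zero at the start; "ft_torque": the same for the moment, N m; "grip_width": finger opening in m; "grasp_force": force on a finger pad.
Only numpy, scipy, OpenCV 4.12 (cv2) and the standard library are available. Lean on these libraries where they do the work, as an engineer would, in place of code of your own. Each camera call takes 0.05 s, during which the arm holds its last target. There are 200 camera calls.

TASK

On the display board lies a heavy round stone drill core: with your fingertips on the top of it, roll it across the board until it comes to rest centred over the brass line and lying along it, then take your hand away. It is only to be rolled from its upper half: do not shove it from low down, slide it, pinch it or lift it. Leave the gem jar, the palm stone and the short upright piece of core that also stand on the board where they are.

Things in the scene. Friction and masses are not known exactly. Their poses are not given: they have to be found in the camera images.
- board: flat wooden display board, felt-topped, fixed to the table, 300 (its x) x 240 (its y) x 12 mm high; origin at the centre of its underside on the table top; its x axis is the direction of rolling (either way), z up. Its felt top is 12 mm above the table.
- core: polished pale stone drill core, a solid cylinder 60 mm across and 110 mm long, about 0.7 kg, lying on the felt; origin at its centre (30 mm above the felt), y along its axis; x and z turn as it rolls (z up at the start, where a dark line runs along it). The felt resists a little: below 0.05 m/s it stops within 5 mm. Under a fingertip moving level on its top it advances half as far as the fingertip.
- line: thin brass line let into the felt across the board, 8 mm wide (its x) x 150 mm long (its y), flush and no obstacle; origin at its centre on the felt. It lies 85 to 155 mm from the core at the start, on either side of it along the board's x axis.
- jar: small round black gem jar, 33 mm across, 22 mm high, loose on the board in the margin beside the core's path; origin at the centre of its underside. Bystander.
- stone: palm stone, 48 x 35 x 24 mm, loose on the board in the margin on the other side of the core's path; origin at the centre of its underside. Bystander.
- core_stub: short thin stone core piece standing upright on the board in the same margin as the jar, 40 mm in diameter, 50 mm high (10 mm lower than the top of the lying core), loose; origin at the centre of its underside. Bystander, not the core to roll.
Things that resemble listed ones, but are neither listed nor needed, are in the scene too. Leave any pink or turquoise look-alike of the core alone.

How it is judged:
On the way:
1. the core has rolled well over, so that the side that was up is now facing down (angle between core's own z axis and vertical above 2 rad), for 0.05 s.
At the end, for the whole second after the job is handed in: The core lies at rest on the felt with its centre within 10 mm of the middle of the brass line across it and within 30 mm along it, and its axis within 0.17 rad (10 degrees) of the line (x of core in the frame of line between -0.01 and 0.01 m and y of core in the frame of line between -0.03 and 0.03 m and angle between the y axis of core and the y axis of line, either way round below 0.17 rad and height (world z) of core between 0.037 and 0.047 m and linear speed of core below 0.01 m/s and angular speed of core below 0.3 rad/s); the robot touches nothing.
It fails at once if the core is lifted off the felt (height (world z) of core above 0.05 m).
It fails at once if the core is pushed or pinched low down: the fingers touch it with the tips reaching below the middle of its height (contact force between the fingers and core above 0.5 N and height (world z) of the grasp point below 0.05 m).
It fails at once if the gem jar, the palm stone or the short upright core piece on the board is moved by more than 20 mm (distance of any of jar, stone, core_stub from where it was at the start of the episode above 0.02 m).
It also fails if it takes over 58 s, if anything falls off the work surface, if the arm or the gripper's body presses on something with over 40 N, if the wrist force passes 120 N, or if a joint passes its speed limit or range.

## Working session

There is one attempt and no reset: what is moved stays moved. The work goes in short steps, Python scripts to look and compute and a tool call to move; the robot and the scene stay as the last step left them, time stands still between calls to the robot, and variables do not carry over. Pictures are saved under pics/ and viewed, at most 10 in all, crops included, and the job is handed in when it is done.

Besides the shell and the picture viewer there is one more tool, called after "Request:" in YAML: its name, and indented under it one key for each argument. jog_arm: Moves the arm, as the interface text tells. Its arguments: {"type":"object","properties":{"deltas":{"type":"array","items":{"type":"array","items":{"type":"number","minimum":-1,"maximum":1}}},"jaw":{"type":"number"},"newtons":{"type":"number"}},"required":["deltas"]}

```bash
mkdir -p pics; cat > h.py <<'E'
import numpy as np, cv2
from workcell import manip
def cam(name):
    o=manip.get_obs(); p=manip.read_camera(name)
    K=np.array([[p["fx"],0,p["cx"]],[0,p["fy"],p["cy"]],[0,0,1]]);D=np.array(p["dist_coeffs"],float)
    if "rvec" in p:
        R=cv2.Rodrigues(np.array(p["rvec"],float))[0];t=np.array(p["tvec"],float).ravel()
    else:
        from scipy.spatial.transform import Rotation as Ro
        T=np.eye(4);T[:3,:3]=Ro.from_quat(o["tcp_rot"]).as_matrix();T[:3,3]=o["position"]
        M=np.linalg.inv(T@np.array(p["tool_from_camera"]));R=M[:3,:3];t=M[:3,3]
    return p,K,D,R,t
def ray(px,c,z):
    p,K,D,R,t=c
    n=cv2.undistortPoints(np.array(px,float).reshape(-1,1,2),K,D).reshape(-1,2)
    d=np.c_[n,np.ones(len(n))]@R; o=-R.T@t
    return o+d*((z-o[2])/d[:,2])[:,None]
def proj(X,c):
    p,K,D,R,t=c
    return cv2.projectPoints(np.array(X,float).reshape(-1,3),cv2.Rodrigues(R)[0],t,K,D)[0].reshape(-1,2)
def save(c,f,s=1): cv2.imwrite(f,cv2.resize(c[0]["image"][:,:,::-1],None,fx=s,fy=s))
E
python3 - <<'E'
from h import *
print(manip.get_obs())
for n in ("top","scene"):
    c=cam(n); save(c,f"pics/{n}.png",1.4)
    for k in ("core","line","jar","stone","core_stub","board"):
        for r in manip.outline_of(c[0],k):
            print(n,k,round(r["p"],2),np.round(r["bbox"]),np.round(ray(r["bbox"][:2],c,.012)[0],3))
E
```

```text
{'t': 0.0, 'joint_pos': array([-1.29061325,  0.33287718, -0.06469508,  1.46096945,  0.02159002,
        1.34991193, -0.08846767]), 'qd': array([ 0.00044118,  0.00219634,  0.00036202,  0.00172843,  0.00147937,
        0.00167879, -0.00137485]), 'joint_efforts': array([-5.55192273e-04, -6.25454807e+01,  4.87047946e-02, -3.91603839e+01,
        1.61791651e-02,  1.01357579e-02, -4.22947736e-06]), 'position': array([0.18627745, 0.59629507, 0.3030991 ]), 'tcp_rot': array([ 1.50790599e-01,  9.88565453e-01, -7.31015788e-04, -8.03150823e-05]), 'force': array([-0.68390162, -0.59171123,  0.16881838]), 'ft_torque': array([-0.00433386,  0.012566  , -0.01871456]), 'grasp_force': 0.0, 'grip_width': 0.08528697023317354}
top core 0.78 [216. 299.  43.  58.] [0.395 0.214 0.012]
top core 0.77 [219. 225.  50.  34.] [0.559 0.204 0.012]
top core 0.75 [328. 240.  59.  39.] [ 0.517 -0.035  0.012]
top line 0.62 [343. 179.  68.  20.] [ 0.655 -0.075  0.012]
top jar 0.74 [295. 172.  14.  15.] [0.674 0.032 0.012]
top stone 0.79 [367. 256.  18.  20.] [ 0.48  -0.121  0.012]
top stone 0.35 [296. 172.  12.  14.] [0.674 0.03  0.012]
top core_stub 0.68 [282. 232.  22.  21.] [0.538 0.066 0.012]
top board 0.6 [334. 209. 137. 155.] [ 0.587 -0.052  0.012]
scene core 0.77 [163. 230.  54.  61.] [0.409 0.23  0.012]
scene core 0.62 [228. 191.  62.  43.] [0.578 0.219 0.012]
scene core 0.57 [296. 257.  62.  65.] [ 0.531 -0.016  0.012]
scene core 0.22 [330. 260. 198. 146.] [ 0.566 -0.069  0.012]
scene line 0.66 [360. 237.  46.  45.] [ 0.655 -0.078  0.012]
scene jar 0.52 [322. 207.  13.  13.] [0.674 0.034 0.012]
scene stone 0.93 [321. 302.  27.  22.] [ 0.48  -0.116  0.012]
scene stone 0.74 [298. 256.  63.  64.] [ 0.536 -0.017  0.012]
scene core_stub 0.95 [262. 227.  23.  30.] [0.547 0.086 0.012]
scene board 0.91 [329. 262. 197. 142.] [ 0.562 -0.071  0.012]
```

View pics/top.png

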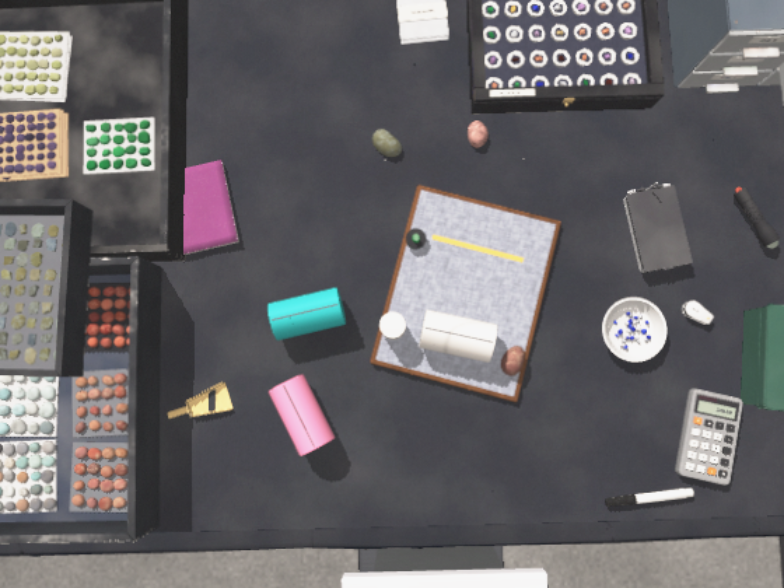

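View pics/scene.png

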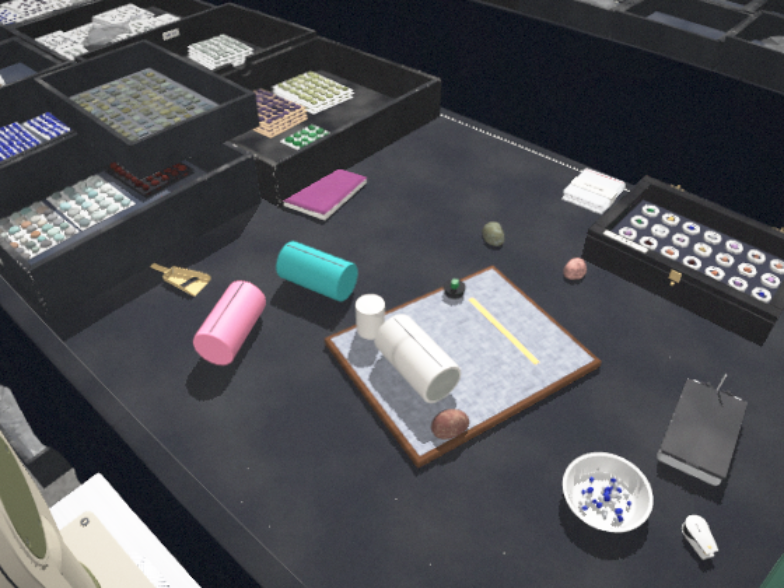

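The top picture shows three core-like things: pink at (300,415), turquoise at (307,313), and pale on the board at (458,335). The pale one is the core, because it is pale stone lying on the felt. The small white upright at (392,325) is the stub. The brass line runs from (432,237) to (523,260).

```bash
cat >> h.py <<'E'
from scipy.optimize import minimize
def hull(q,c):
    x,y,a=q; ax=np.array([-np.sin(a),np.cos(a),0]);u=np.array([np.cos(a),np.sin(a),0]);th=np.linspace(0,2*np.pi,40)
    P=[np.array([x,y,.042])+s*.055*ax+.03*(np.cos(t)*u+np.sin(t)*np.array([0,0,1])) for s in(-1,1) for t in th]
    return cv2.convexHull(proj(P,c).astype(np.float32)).reshape(-1,2)
def fitcore(cs,ms,q0):
    def cost(q):
        e=0
        for c,m in zip(cs,ms):
            im=np.zeros((840*2,560*4),np.uint8); im=np.zeros((1680,2240),np.uint8)
            cv2.fillPoly(im,[np.round(hull(q,c)*4+1.5).astype(np.int32)],255)
            r=cv2.resize(im,(560,420),interpolation=cv2.INTER_AREA)/255.
            e+=np.abs(r-m).sum()/m.sum()
        return e
    s=np.array([[0,0,0],[.015,0,0],[0,.015,0],[0,0,.15]])+q0
    r=minimize(cost,q0,method="Nelder-Mead",options=dict(initial_simplex=s,maxiter=120,xatol=2e-4,fatol=1e-4))
    return r.x,r.fun
def pick(c,k,near,z=.012):
    L=[r for r in manip.outline_of(c[0],k) if r["p"]>.3]
    if not L: return None
    return min(L,key=lambda r:np.linalg.norm(ray(r["bbox"][:2],c,z)[0,:2]-near))
def lineaxis(c,m,z=.012):
    ys,xs=np.nonzero(m); P=ray(np.c_[xs,ys],c,z)[:,:2]
    (ctr,sz,an)=cv2.minAreaRect(P.astype(np.float32)*1000)
    u=np.linalg.svd(P-P.mean(0),full_matrices=False)[2][0]; s=(P-P.mean(0))@u
    mid=P.mean(0)+u*(s.max()+s.min())/2
    return mid,u*np.sign(u[1]),s.max()-s.min()
E
python3 - <<'E'
from h import *
cs=[cam("top"),cam("scene")];ms=[]
for c in cs:
    r=pick(c,"core",[.51,-.03]);ms.append(r["mask"])
    l=pick(c,"line",[.65,-.075]);print("line",lineaxis(c,l["mask"]))
    s=pick(c,"core_stub",[.54,.07]);b=s["bbox"];print("stub",ray(b[:2],c,.04))
    q,f=fitcore([c],[r["mask"]],[.51,-.03,-.25]);print(q,f)
q,f=fitcore(cs,ms,[.51,-.03,-.25]);print("both",q,f)
c=cs[0];im=c[0]["image"][:,:,::-1].copy();cv2.polylines(im,[np.round(hull(q,c)).astype(np.int32)],1,(0,0,255),1)
cv2.imwrite("pics/crop.png",cv2.resize(im[120:300,180:420],None,fx=3,fy=3))
E
```

```text
line (array([ 0.65875883, -0.06943107]), array([0.28277112, 0.95918741]), np.float64(0.14654778056549916))
stub [[0.53455939 0.06334162 0.04      ]]
[ 0.5168638  -0.03203649 -0.24955392] 0.06464102882532323
line (array([ 0.65606439, -0.07216643]), array([0.26920746, 0.96308221]), np.float64(0.14612240200161034))
stub [[ 0.45911927 -0.12553145  0.04      ]]
[ 0.51432092 -0.03090568 -0.2114862 ] 0.05163368022009367
both [ 0.51564665 -0.03109255 -0.23527093] 0.15198471628007826
```

View pics/crop.png

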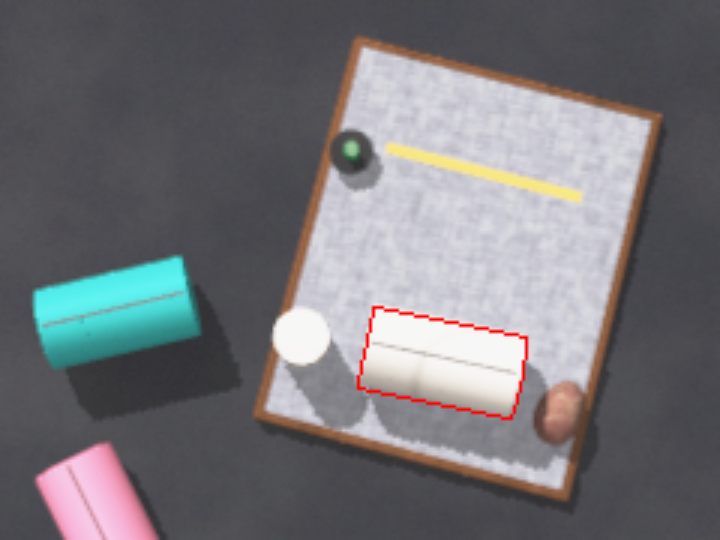

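The enlarged crop confirms it. The pale core at crop (442,362) lies on the felt between the stub (301,336) and the palm stone (560,412), and the line ends are at (387,148) and (582,197). The core has to roll about 147 mm forward. Moving above it now.

Request:
jog_arm:
  deltas:
    - [0,0,-1,0]
    - [-0.62,-0.62,0,0]
    - [-0.62,-0.62,0,0]
    - [-0.62,-0.62,0,0]
    - [-0.62,-0.62,0,0]
  jaw: 0

```text
t: 1.52
position: [0.252, 0.4709, 0.344]
tcp_rot: [0.151, 0.989, 0.0, 0.0]
force: [1.5, 0.5, 1.2]
grip_width: 0.0425
grasp_force: 0.0
```

Request:
jog_arm:
  deltas:
    - [-0.62,-0.62,0,0]
    - [-0.62,-0.62,0,0]
    - [-0.62,-0.62,0,0]
    - [-0.62,-0.62,0,0]
    - [-0.62,-0.62,0,0]

```text
t: 1.93
position: [0.3334, 0.3153, 0.3441]
tcp_rot: [0.151, 0.989, 0.0, 0.0]
force: [0.8, -0.0, 0.4]
grip_width: 0.0426
grasp_force: 0.0
```

Request:
jog_arm:
  deltas:
    - [-0.62,-0.62,0,0]
    - [-0.62,-0.62,0,0]
    - [-0.62,-0.62,0,0]
    - [-0.62,-0.62,0,0]
    - [-0.62,-0.62,0,-0.6]

```text
t: 2.35
position: [0.4147, 0.1599, 0.3442]
tcp_rot: [0.13, 0.991, 0.0, 0.0]
force: [1.3, 0.3, 0.0]
grip_width: 0.0428
grasp_force: 0.0
```

Request:
jog_arm:
  deltas:
    - [-0.62,-0.62,0,0]
    - [-0.62,-0.62,0,0]
    - [-0.62,-0.62,0,0]
    - [-0.62,-0.62,0,0]
    - [0,0,0,0]

```text
t: 2.77
position: [0.4864, 0.0336, 0.3443]
tcp_rot: [0.134, 0.991, -0.001, 0.001]
force: [0.0, 0.4, 0.3]
grip_width: 0.0427
grasp_force: 0.0
```

```bash
cat >> h.py <<'E'
def status(q,l=None):
    from scipy.spatial.transform import Rotation as Ro
    o=manip.get_obs();R=Ro.from_quat(o["tcp_rot"]).as_matrix();d=np.array([q[0],q[1],0])-o["position"]
    print("t",round(o["t"],2),"tcp",np.round(o["position"],4),"F",np.round(o["force"],1),"w",round(o["grip_width"],4),"tool yaw",round(np.arctan2(-R[0,1],R[1,1]),3),"tilt",np.round(R[:2,2],4))
    print("core in tool xy mm",np.round((R.T@d)[:2]*1000,1))
E
python3 - <<'E'
from h import *
c=cam("wrist");save(c,"pics/w1.png",1)
r=pick(c,"core",[.51,-.03])
q=[.5156,-.0311,-.235]
if r: 
    q,f=fitcore([c],[r["mask"]],q);print("core",q,f,r["bbox"])
l=pick(c,"line",[.65,-.07])
if l: print("line",lineaxis(c,l["mask"]))
status(q)
E
```

```text
core [ 0.51596219 -0.03081123 -0.23681841] 0.01925622674774761 [237.6, 207.5, 87.6, 49.8]
t 2.92 tcp [0.4844 0.0404 0.3438] F [-0.6  0.8 -0.1] w 0.0427 tool yaw -0.261 tilt [-0.0003  0.0003]
core in tool xy mm [-49.  -60.7]
```

View pics/w1.png

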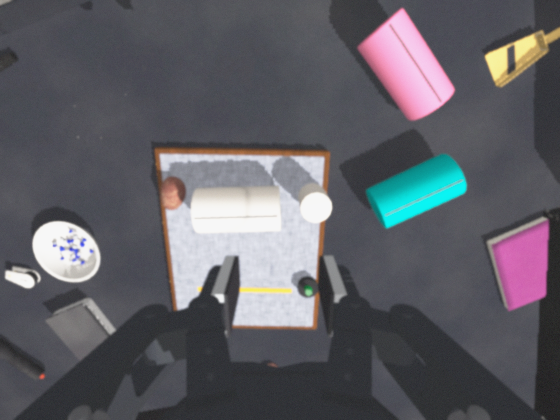

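The wrist view shows the core at (237,208), the stub at (316,206), and the line around (245,290). The silhouette fit is good. Next I go to 15 mm behind the core's top and feel for contact.

Request:
jog_arm:
  deltas:
    - [-0.4,-0.76,0.5,0]
    - [-0.4,-0.76,1,0]
    - [0,0,1,0]
    - [0,0,1,0]
    - [0,0,0.8,0]

```text
t: 3.33
position: [0.4971, -0.0185, 0.1779]
tcp_rot: [0.129, 0.992, 0.0, -0.001]
force: [0.2, 0.5, -0.1]
grip_width: 0.0428
grasp_force: 0.0
```

Request:
jog_arm:
  deltas:
    - [0,0,0.25,0]
    - [0,0,0,0]
    - [0,0,0,0]

```text
t: 3.58
position: [0.4986, -0.0189, 0.1714]
tcp_rot: [0.129, 0.992, 0.0, 0.0]
force: [0.4, -0.5, 0.2]
grip_width: 0.0426
grasp_force: 0.0
```

```bash
python3 - <<'E'
from h import *
status([.516,-.0308])
E
```

```text
t 3.58 tcp [ 0.4986 -0.0189  0.1714] F [ 0.4 -0.5  0.2] w 0.0426 tool yaw -0.26 tilt [0.0006 0.0002]
core in tool xy mm [-19.8  -7.1]
```

Request:
jog_arm:
  deltas:
    - [-0.1,-0.18,0.3,0]
    - [0,0,0.2,0]
    - [0,0,0.08,0]
    - [0,0,0,0]

```text
t: 3.92
position: [0.5003, -0.0272, 0.1475]
tcp_rot: [0.13, 0.992, 0.0, 0.0]
force: [0.7, 0.2, -0.0]
grip_width: 0.0426
grasp_force: 0.0
```

Request:
jog_arm:
  deltas:
    - [0,0,0.05,0]
    - [0,0,0,0]

```text
t: 4.08
position: [0.5004, -0.0274, 0.1455]
tcp_rot: [0.13, 0.992, 0.0, 0.0]
force: [0.3, -0.9, -0.4]
grip_width: 0.0425
grasp_force: 0.0
```

Request:
jog_arm:
  deltas:
    - [0,0,0.05,0]
    - [0,0,0,0]

```text
t: 4.25
position: [0.5001, -0.0275, 0.1431]
tcp_rot: [0.13, 0.992, 0.0, 0.0]
force: [0.0, -0.7, -0.4]
grip_width: 0.0429
grasp_force: 0.0
```

Request:
jog_arm:
  deltas:
    - [0,0,0.05,0]
    - [0,0,0,0]

```text
t: 4.42
position: [0.5003, -0.0276, 0.1413]
tcp_rot: [0.13, 0.992, 0.0, 0.0]
force: [-0.9, 0.1, 4.1]
grip_width: 0.043
grasp_force: 2.1
```

Request:
jog_arm:
  deltas:
    - [0,0,0.03,0]
    - [0,0,0,0]

```text
t: 4.58
position: [0.5011, -0.0278, 0.141]
tcp_rot: [0.13, 0.991, 0.0, 0.001]
force: [-1.5, -0.2, 11.8]
grip_width: 0.0429
grasp_force: 6.0
```

Request:
jog_arm:
  deltas:
    - [0,0,0.03,0]
    - [0,0,0,0]

```text
t: 4.75
position: [0.5019, -0.028, 0.1408]
tcp_rot: [0.13, 0.991, 0.001, 0.002]
force: [-4.1, -1.0, 21.7]
grip_width: 0.0428
grasp_force: 10.9
```

Request:
jog_arm:
  deltas:
    - [-0.1,0,-0.02,0]
    - [-0.2,0,0,0]
    - [-0.2,0,0,0]
    - [-0.2,0,0,0]
    - [0,0,0,0]

```text
t: 5.17
position: [0.531, -0.0353, 0.1425]
tcp_rot: [0.13, 0.991, 0.001, 0.004]
force: [0.2, 1.7, 24.9]
grip_width: 0.0427
grasp_force: 12.6
```

```bash
cat > look.py <<'E'
from h import *
import sys
q0=[float(v) for v in sys.argv[1:4]]; name=sys.argv[4] if len(sys.argv)>4 else "scene"
LM=np.array([.6575,-.0708]);u=np.array([.276,.961]);n=np.array([.961,-.276])
c=cam(name); r=pick(c,"core",q0[:2])
if r is None: print("no core"); status(q0)
else:
    q,f=fitcore([c],[r["mask"]],q0); d=q[:2]-LM
    print("core",np.round(q,4),"err",round(f,3),"line frame mm",np.round([d@n*1000,d@u*1000],1)); status(q)
E
python3 look.py .53 -.034 -.24 wrist;python3 look.py .53 -.034 -.24
```

```text
core [ 0.5319 -0.0345 -0.2396] err 0.17 line frame mm [-130.7    0.2]
t 5.27 tcp [ 0.5304 -0.0352  0.1425] F [ 1.1  0.8 22.9] w 0.0429 tool yaw -0.261 tilt [0.0073 0.0007]
core in tool xy mm [-0.3  0.7]
core [ 0.5297 -0.0344 -0.2396] err 0.288 line frame mm [-132.9   -0.3]
t 5.37 tcp [ 0.5302 -0.0351  0.1425] F [ 0.3  1.1 23.1] w 0.0428 tool yaw -0.261 tilt [0.0072 0.0008]
core in tool xy mm [1.7 0.2]
```

It rolls without slipping: tool +30 mm, core +15 mm. Continuing the stroke, then lifting.

Request:
jog_arm:
  deltas:
    - [-0.2,0,-0.02,0]
    - [-0.2,0,0,0]
    - [-0.2,0,0,0]
    - [-0.15,0,0,0]
    - [0,0,0,0]

```text
t: 5.78
position: [0.5588, -0.0422, 0.1419]
tcp_rot: [0.13, 0.992, 0.001, 0.002]
force: [1.4, 2.9, 12.5]
grip_width: 0.0428
grasp_force: 6.3
```

Request:
jog_arm:
  deltas:
    - [0,0,-0.3,0]
    - [0,0,-0.2,0]
    - [0.3,0,0,0]
    - [0.45,0,0,0]
    - [0,0,0,0]

```text
t: 6.2
position: [0.5249, -0.0347, 0.1605]
tcp_rot: [0.13, 0.991, 0.0, -0.001]
force: [-0.1, -0.6, 0.5]
grip_width: 0.043
grasp_force: 0.0
```

```bash
python3 look.py .545 -.038 -.24 wrist;python3 look.py .545 -.038 -.24;python3 look.py .545 -.038 -.24 top
```

```text
core [ 0.5417 -0.0371 -0.236 ] err 0.248 line frame mm [-120.6    0.4]
t 6.3 tcp [ 0.527  -0.0348  0.1608] F [ 0.3 -1.1  0.5] w 0.0425 tool yaw -0.261 tilt [0.0004 0.0008]
core in tool xy mm [-14.7   1.4]
core [ 0.5392 -0.0368 -0.218 ] err 0.174 line frame mm [-123.1    0. ]
t 6.4 tcp [ 0.5277 -0.0351  0.1607] F [-0.7 -0.9 -1.4] w 0.0427 tool yaw -0.261 tilt [0.0008 0.0001]
core in tool xy mm [-11.4   1.2]
core [ 0.5439 -0.0187 -0.3792] err 14.431 line frame mm [-123.5   18.8]
t 6.5 tcp [ 0.5277 -0.0351  0.1605] F [0.4 0.4 0. ] w 0.0428 tool yaw -0.261 tilt [ 0.0004 -0.0002]
core in tool xy mm [-11.4  20.1]
```

Request:
jog_arm:
  deltas:
    - [0,0,0.3,0]
    - [0,0,0.15,0]
    - [0,0,0.05,0]
    - [0,0,0.02,0]
    - [0,0,0,0]

```text
t: 6.92
position: [0.5292, -0.0355, 0.1413]
tcp_rot: [0.13, 0.991, 0.0, 0.002]
force: [-2.8, -0.9, 24.1]
grip_width: 0.0428
grasp_force: 12.1
```

Request:
jog_arm:
  deltas:
    - [-0.1,0,-0.03,0]
    - [-0.2,0,0,0]
    - [-0.2,0,0,0]
    - [-0.2,0,0,0]
    - [-0.2,0,0,0]

```text
t: 7.33
position: [0.5646, -0.0443, 0.1426]
tcp_rot: [0.13, 0.991, 0.001, 0.002]
force: [1.3, 2.2, 21.0]
grip_width: 0.0427
grasp_force: 10.7
```

Request:
jog_arm:
  deltas:
    - [-0.2,0,0,0]
    - [-0.2,0,0,0]
    - [-0.2,0,0,0]
    - [-0.1,0,0,0]
    - [0,0,0,0]

```text
t: 7.75
position: [0.5909, -0.051, 0.1409]
tcp_rot: [0.13, 0.992, 0.0, 0.001]
force: [2.0, 2.8, 9.3]
grip_width: 0.043
grasp_force: 4.6
```

Request:
jog_arm:
  deltas:
    - [0,0,-0.3,0]
    - [0,0,-0.2,0]
    - [0.4,0,0,0]
    - [0.4,0,0,0]
    - [0,0,0,0]

```text
t: 8.17
position: [0.556, -0.043, 0.1606]
tcp_rot: [0.13, 0.991, 0.0, -0.001]
force: [0.4, 1.4, 0.1]
grip_width: 0.0429
grasp_force: 0.0
```

```bash
python3 look.py .575 -.046 -.24 wrist;python3 look.py .575 -.046 -.24
```

```text
core [ 0.5696 -0.0441 -0.2368] err 0.234 line frame mm [-91.9   1.4]
t 8.27 tcp [ 0.5579 -0.0431  0.161 ] F [ 0.4 -0.2 -0.1] w 0.0425 tool yaw -0.261 tilt [0.0002 0.0005]
core in tool xy mm [-11.5   2. ]
core [ 0.5672 -0.0442 -0.2091] err 0.133 line frame mm [-94.1   0.6]
t 8.37 tcp [ 0.5586 -0.0433  0.1609] F [ 0.7 -0.7  0.3] w 0.0427 tool yaw -0.261 tilt [0.0005 0.    ]
core in tool xy mm [-8.5  1.3]
```

Request:
jog_arm:
  deltas:
    - [0.08,0,0.3,0]
    - [0,0,0.15,0]
    - [0,0,0.05,0]
    - [0,0,0.01,0]
    - [0,0,0,0]

```text
t: 8.78
position: [0.5565, -0.0428, 0.1416]
tcp_rot: [0.13, 0.991, 0.0, 0.001]
force: [-1.5, 0.5, 11.7]
grip_width: 0.0426
grasp_force: 5.8
```

Request:
jog_arm:
  deltas:
    - [-0.1,0,0,0]
    - [-0.2,0,0,0]
    - [-0.2,0,0,0]
    - [-0.2,0,0,0]
    - [-0.2,0,0,0]

```text
t: 9.2
position: [0.5925, -0.0518, 0.1426]
tcp_rot: [0.13, 0.992, 0.001, 0.002]
force: [0.9, 1.7, 16.6]
grip_width: 0.0428
grasp_force: 8.7
```

Request:
jog_arm:
  deltas:
    - [-0.2,0,0,0]
    - [-0.2,0,0,0]
    - [-0.2,0,0,0]
    - [-0.1,0,0,0]
    - [0,0,0,0]

```text
t: 9.62
position: [0.6187, -0.0586, 0.141]
tcp_rot: [0.13, 0.992, 0.0, 0.001]
force: [1.3, 3.3, 7.7]
grip_width: 0.0426
grasp_force: 4.3
```

Request:
jog_arm:
  deltas:
    - [0,0,-0.3,0]
    - [0,0,-0.7,0]
    - [0.4,0,-0.5,0]
    - [0.4,0,0,0]
    - [0,0,0,0]

```text
t: 10.03
position: [0.5844, -0.0507, 0.2016]
tcp_rot: [0.13, 0.991, 0.0, -0.0]
force: [0.2, 0.5, -0.2]
grip_width: 0.0428
grasp_force: 0.0
```

```bash
python3 look.py .602 -.053 -.24 wrist;python3 look.py .602 -.053 -.24
```

```text
core [ 0.5976 -0.0509 -0.2423] err 0.053 line frame mm [-63.1   2.6]
t 10.13 tcp [ 0.5856 -0.0506  0.2005] F [0.7 0.4 0.1] w 0.0429 tool yaw -0.261 tilt [-0.0003  0.0005]
core in tool xy mm [-11.7   2.7]
core [ 0.5958 -0.0514 -0.2364] err 0.043 line frame mm [-64.6   1.6]
t 10.23 tcp [ 0.586  -0.0508  0.1999] F [ 0.4 -0.5  0.5] w 0.0432 tool yaw -0.261 tilt [-0.0007 -0.0002]
core in tool xy mm [-9.8  2. ]
```

Request:
jog_arm:
  deltas:
    - [0.12,0.04,1,0]
    - [0,0,0.3,0]
    - [0,0,0.16,0]
    - [0,0,0.04,0]
    - [0,0,0,0]

```text
t: 10.65
position: [0.5827, -0.0483, 0.1411]
tcp_rot: [0.13, 0.991, -0.0, 0.0]
force: [0.1, -0.0, 3.4]
grip_width: 0.0428
grasp_force: 1.2
```

Request:
jog_arm:
  deltas:
    - [-0.1,0,0,0]
    - [-0.2,0,0,0]
    - [-0.2,0,0,0]
    - [-0.2,0,0,0]
    - [-0.2,0,0,0]

```text
t: 11.07
position: [0.6189, -0.0574, 0.1427]
tcp_rot: [0.13, 0.992, 0.0, 0.002]
force: [-0.3, 2.2, 12.1]
grip_width: 0.0426
grasp_force: 6.2
```

Request:
jog_arm:
  deltas:
    - [-0.2,0,0,0]
    - [-0.2,0,0,0]
    - [-0.2,0,0,0]
    - [-0.1,0,0,0]
    - [0,0,0,0]

```text
t: 11.48
position: [0.6458, -0.0641, 0.1418]
tcp_rot: [0.13, 0.992, 0.0, 0.001]
force: [0.9, 3.3, 7.3]
grip_width: 0.0425
grasp_force: 3.6
```

Request:
jog_arm:
  deltas:
    - [0,0,-0.3,0]
    - [0,0,-0.7,0]
    - [0.4,0,-0.5,0]
    - [0.5,0,0,0]
    - [0,0,0,0]

```text
t: 11.9
position: [0.6074, -0.0552, 0.2024]
tcp_rot: [0.13, 0.991, 0.0, 0.0]
force: [-0.7, -0.2, -0.3]
grip_width: 0.0425
grasp_force: 0.0
```

```bash
python3 look.py .627 -.059 -.24 wrist;python3 look.py .627 -.059 -.24
```

```text
core [ 0.967 -0.399  0.91 ] err 1.0 line frame mm [ 388. -230.]
t 12.0 tcp [ 0.6088 -0.055   0.2012] F [ 0.   0.6 -0.4] w 0.0423 tool yaw -0.261 tilt [0.0004 0.0005]
core in tool xy mm [-434.7 -240.1]
core [ 0.6268 -0.0586 -0.2327] err 0.033 line frame mm [-32.9   3.3]
t 12.1 tcp [ 0.6092 -0.0552  0.2004] F [0.7 0.1 0.3] w 0.0426 tool yaw -0.261 tilt [-0.0002 -0.0002]
core in tool xy mm [-17.9   1.3]
```

Request:
jog_arm:
  deltas:
    - [0,0,1,0]
    - [0,0,0.3,0]
    - [0,0,0.16,0]
    - [0,0,0.04,0]
    - [0,0,0,0]

```text
t: 12.52
position: [0.6091, -0.0554, 0.1406]
tcp_rot: [0.13, 0.991, -0.0, -0.0]
force: [-0.3, -0.3, -0.6]
grip_width: 0.043
grasp_force: 0.0
```

Request:
jog_arm:
  deltas:
    - [-0.1,0,0,0]
    - [-0.2,0,0,0]
    - [-0.2,0,0,0]
    - [-0.2,0,0,0]
    - [-0.2,0,0,0]

```text
t: 12.93
position: [0.646, -0.0645, 0.1427]
tcp_rot: [0.13, 0.992, 0.0, 0.002]
force: [-0.2, 1.7, 10.7]
grip_width: 0.0431
grasp_force: 5.2
```

Request:
jog_arm:
  deltas:
    - [-0.15,0,0,0]
    - [-0.1,0,0,0]
    - [0,0,0,0]
    - [0,0,0,0]

```text
t: 13.27
position: [0.6556, -0.0669, 0.1428]
tcp_rot: [0.13, 0.992, 0.0, 0.002]
force: [0.6, 1.1, 10.7]
grip_width: 0.0423
grasp_force: 5.1
```

Request:
jog_arm:
  deltas:
    - [0,0,-0.3,0]
    - [0,0,-0.9,0]
    - [0.15,0,-0.9,0]
    - [0.1,0,0,0]
    - [0,0,0,0]

```text
t: 13.68
position: [0.6444, -0.0648, 0.2276]
tcp_rot: [0.13, 0.991, 0.001, 0.002]
force: [-0.1, -0.8, -1.5]
grip_width: 0.0425
grasp_force: 0.0
```

```bash
python3 look.py .647 -.063 -.24;python3 look.py .647 -.063 -.24 top
```

```text
core [ 0.648  -0.0647 -0.2164] err 0.034 line frame mm [-10.8   3.2]
t 13.78 tcp [ 0.6435 -0.0642  0.2243] F [-0.  -0.3 -0.9] w 0.0426 tool yaw -0.261 tilt [-0.0001  0.0004]
core in tool xy mm [-4.5  0.6]
core [ 0.6487 -0.0344 -0.3536] err 3.394 line frame mm [-18.5  32.5]
t 13.88 tcp [ 0.6433 -0.0643  0.2233] F [-0.2 -0.5  0.3] w 0.0428 tool yaw -0.261 tilt [-0.0018  0.    ]
core in tool xy mm [ 2.  30.3]
```

Request:
jog_arm:
  deltas:
    - [0.12,0,0.9,0]
    - [0,0,0.9,0]
    - [0,0,0.15,0]
    - [0,0,0.08,0]
    - [0,0,0,0]

```text
t: 14.3
position: [0.639, -0.0633, 0.1427]
tcp_rot: [0.13, 0.991, -0.0, -0.001]
force: [-0.2, -0.3, 0.9]
grip_width: 0.0428
grasp_force: 0.1
```

Request:
jog_arm:
  deltas:
    - [0,0,0.03,0]
    - [-0.1,0,0,0]
    - [-0.15,0,0,0]
    - [-0.15,0,0,0]
    - [-0.14,0,0,0]

```text
t: 14.72
position: [0.6607, -0.0687, 0.1428]
tcp_rot: [0.13, 0.992, 0.0, 0.001]
force: [0.8, 0.6, 7.5]
grip_width: 0.0427
grasp_force: 3.6
```

Request:
jog_arm:
  deltas:
    - [0,0,0,0]
    - [0,0,0,0]
    - [0,0,-0.1,0]
    - [0,0,-0.4,0]
    - [0,0,-1,0]

```text
t: 15.13
position: [0.6571, -0.0681, 0.1972]
tcp_rot: [0.13, 0.991, -0.001, -0.005]
force: [-0.7, 0.3, -0.6]
grip_width: 0.0426
grasp_force: 0.0
```

Request:
jog_arm:
  deltas:
    - [0,0,-1,0]
    - [1,0,-1,0]
    - [1,0,-0.5,0]
    - [1,0,0,0]
    - [0,0,0,0]

```text
t: 15.55
position: [0.5505, -0.0407, 0.2896]
tcp_rot: [0.13, 0.991, 0.002, -0.003]
force: [0.3, -0.8, -0.3]
grip_width: 0.0426
grasp_force: 0.0
```

```bash
python3 look.py .658 -.067 -.24;python3 look.py .658 -.067 -.24 top;python3 look.py .658 -.067 -.24 wrist
python3 - <<'E'
from h import *
c=cam("scene");save(c,"pics/s2.png",1.4)
c=cam("wrist");save(c,"pics/w2.png",1)
E
```

```text
core [ 0.6592 -0.0668 -0.2207] err 0.041 line frame mm [0.5 4.3]
t 15.65 tcp [ 0.5554 -0.0407  0.2904] F [1.  1.  0.7] w 0.0431 tool yaw -0.26 tilt [-0.0002  0.002 ]
core in tool xy mm [-107.3    0.9]
core [ 0.6618 -0.0373 -0.5388] err 4.781 line frame mm [-5.2 33.4]
t 15.75 tcp [ 0.5571 -0.0411  0.2902] F [ 0.1 -0.4  0.2] w 0.0428 tool yaw -0.261 tilt [ 0.0003 -0.0001]
core in tool xy mm [-100.    30.7]
core [ 0.6608 -0.0665 -0.2527] err 0.187 line frame mm [2.  5.1]
t 15.85 tcp [ 0.5574 -0.0414  0.2898] F [ 0.4 -0.1 -0.4] w 0.0429 tool yaw -0.261 tilt [-0.0002 -0.001 ]
core in tool xy mm [-106.3    2.8]
```

View pics/s2.png

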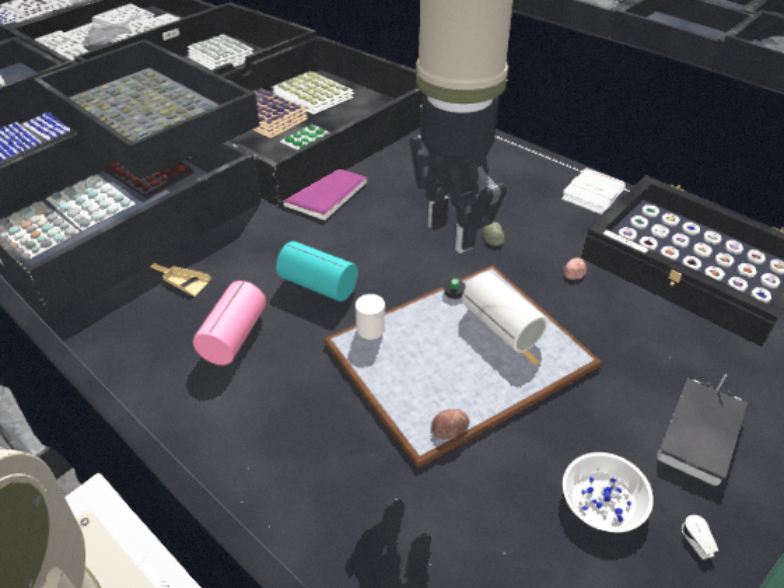

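View pics/w2.png

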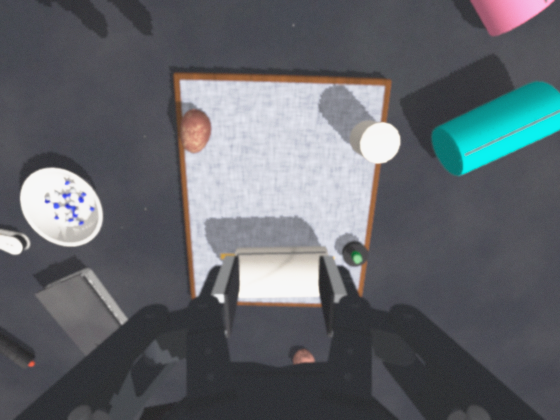

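The scene picture shows the core at (503,310) over the line, whose end shows at (532,355). Both camera fits put its centre within 2 mm of the line's middle across it and about 5 mm along it, with the axis within about 0.06 rad. The jar, palm stone and stub have not moved, and the hand is clear.

```bash
python3 -c "
from workcell import manip
print(manip.hand_in())"
```

```text
the job is handed in; nothing more can be done
None
```

I rolled the core onto the brass line from its top and handed the job in at about 16 s. By my camera fits it rests within about 2 mm of the line's centre across it and 5 mm along it, well aligned with it; the jar, palm stone and stub look unmoved. The hand-in returned no verdict.

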